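# Dip-check a gearbox and show the gauge rod

## Task

Check the gearbox with its gauge rod: take the rod from its cradle by the handle, slide it down the slanting guide tube until the collar stops against the tube's mouth, then draw it right out again, keeping hold of it. Finish still holding the rod level in the air a little above the notebook, with its marked tip over the cover for reading and the rod touching nothing but your gripper. Leave the marker, spool, bottle and pliers where they are.

Things in the scene. Friction and masses are not known exactly. Their poses are not given: they have to be found in the camera images.
- rod_grip (a point): middle of the gauge rod's handle, on the rod's axis. x: along the rod from handle to tip; z up and y sideways as it lies. The handle is a flat-sided bar 64 mm long (x), 14 mm wide (y), 22 mm high (z, from 13 mm below the axis to 9 mm above), free on both sides. The loose steel rod weighs about 0.13 kg and balances near its collar; at the start it lies level, its axis 52 mm above the table
- rod_collar (a point): on the rod's axis at the tip-side face of its round collar (34 mm diameter, 8 mm thick), 40 mm ahead of rod_grip; same axes. This face stops against the tube's mouth. From collar to tip the rod is 9 mm in diameter and 110 mm long. Behind the handle a 9 mm stub runs to 95 mm behind this point
- rod_tip (a point): end of the rod's tip (two dark rings are cut just behind it), 110 mm ahead of rod_collar; same axes
- guide_tube: steel guide tube fixed in the gearbox, slanting 35 degrees above level. Origin: centre of its mouth, 125 mm above the table. z axis: along the tube, up and outward (the rod goes in along -z). Mouth 28 mm outside, 24 mm inside, narrowing over 14 mm to a 13 mm bore, open 116 mm deep, so that the collar, not the tip, stops the rod. The mouth stands 55 mm out from the gearbox case
- gearbox: small grey gearbox, fixed to the table: foot plate 150x150x10 mm, case 120x120 mm, top 102 mm high, a small breather to 117 mm. Origin: on the table, 15 mm from the foot plate's middle towards the tube. The tube is on its -x side, in its x-z plane, the mouth 100 mm from the origin; a shaft stub reaches 92 mm to +y
- notebook_pad: black notebook lying flat, fixed, 210 mm (x) by 153 mm (y), 16 mm thick. Origin: centre of its underside; z up
- marker_pen: marker pen lying on the table, 17x135x16 mm, loose, to be left alone. Origin: centre of its underside
- spool: spool of solder, 60 mm diameter, 45 mm high, upright, loose, to be left alone. Origin: centre of its underside
- bottle: small bottle with a nozzle, 42 mm diameter, 100 mm high, upright, loose, to be left alone. Origin: centre of its underside
- pliers: pliers lying flat, 64x193x12 mm, loose, to be left alone. Origin: centre of their underside
- cradle: fixed plywood cradle of the rod: base plate 200x44x6 mm with two notched posts (10 mm along x, 36 mm wide, 60.5 mm high, notches open upward) 70 mm ahead (+x) of and 86 mm behind its origin, which lies on the table below the collar. The rod is lifted straight up out of it; between the posts nothing stands higher than 6 mm
- gauge_rod: the whole gauge rod; same origin and axes as rod_collar
There are look-alikes about, which are no part of the job. There is more than one size of the cradle; the job needs the larger.

How it is judged (in metres and radians):
On the way, in this order (a step that is already met when the one before it is completed fails the run):
1. the held rod is fully home in the guide tube: collar within 3 mm of the mouth, rod along the tube (z of rod_collar in the frame of guide_tube below 0.003 m and x of rod_collar in the frame of guide_tube between -0.005 and 0.005 m and y of rod_collar in the frame of guide_tube between -0.005 and 0.005 m and z of rod_tip in the frame of guide_tube below -0.1 m and angle between the x axis of rod_tip and the z axis of guide_tube, either way round below 0.08 rad and contact force between the fingers and gauge_rod above 0.5 N), for 0.2 s.
2. the rod is drawn right out of the tube, still held (z of rod_tip in the frame of guide_tube above 0.008 m and contact force between the fingers and gauge_rod above 0.5 N), for 0.1 s.
At the end, for the whole second after the job is handed in: the gripper holds the rod still and level (within 8 degrees), tip above the notebook's cover (anywhere within its outline, its axis 6 to 160 mm above the cover), rod touching neither notebook, gearbox nor cradle (angle between rod_tip's own x axis and vertical between 1.431 and 1.711 rad and x of rod_tip in the frame of notebook_pad between -0.105 and 0.105 m and y of rod_tip in the frame of notebook_pad between -0.0765 and 0.0765 m and z of rod_tip in the frame of notebook_pad between 0.022 and 0.176 m and contact force between the fingers and gauge_rod above 0.5 N and contact force between gauge_rod and notebook_pad below 0.05 N and contact force between gauge_rod and gearbox below 0.05 N and contact force between gauge_rod and cradle below 0.05 N and linear speed of gauge_rod below 0.03 m/s); the arm keeps its last pose, push and grip.
It fails at once if the marker is knocked or shifted by more than 30 mm (distance of marker_pen from where it was at the start of the episode above 0.03 m).
It fails at once if the spool is knocked or shifted by more than 30 mm (distance of spool from where it was at the start of the episode above 0.03 m).
It fails at once if the bottle is knocked or shifted by more than 30 mm (distance of bottle from where it was at the start of the episode above 0.03 m).
It fails at once if the pliers is knocked or shifted by more than 30 mm (distance of pliers from where it was at the start of the episode above 0.03 m).
It also fails if it takes over 51 s, if anything falls off the work surface, if the arm or the gripper's body presses on something with over 40 N, if the wrist force passes 120 N, or if a joint passes its speed limit or range.

## Robot

A 6-joint arm with a two-finger parallel gripper is mounted at the origin on a cart in front of the work surface, level with it; the furniture and walls round the work are solid. World frame = base frame: x ahead of the robot, y to its left, z up, the work surface at z = 0. Lengths are in mm, angles in rad, forces in N, time in s.
With the tool pointing down it reaches from about 400 to 925 mm from the base axis. Payload 12.5 kg.
Tool frame: the origin (TCP) lies midway between the tips of the shut fingers; the grasp point (between the pads) lies 19 mm behind it; z points along the fingers, y is the line along which they close (so a half turn about z gives the same grasp; the last joint's range is limited). The gripper opens to 95 mm and grips with 3 to 60 N. Pads are 20 mm wide; open, the fingers measure 119 mm over their backs; the gripper's body (75 mm by 180 mm) begins 59 mm behind the grasp point.
Start: joints at [1.066, 0.491, 1.559, -0, 1.092, -0.106], TCP at [242.681, 575.98, 214.661] pointing down, gripper open.
Joint ranges: [-3.1, 3.1], [-0.84, 2.19], [0.05, 2.79], [-1.13, 4.28], [0.06, 2.93], [-2.69, 2.69]. Speed limits (rad/s): [2.22, 2.22, 2.79, 3.14, 3.14, 3.14].

## Interface

Orientations are given as [roll, pitch, yaw] about the fixed x, y, z axes, in that order (R = Rz(yaw) Ry(pitch) Rx(roll)).
In Python, from cell import state, read_camera, camera_info, env gives the robot as it stands.
- The arm moves only by the tool move_arm, never from a script. Its argument "commands" is a list of rows, each a list of 3 entries, a list of its own where there are three numbers: the shift along the world's x, y, z in cm, then the turn, a rotation vector about the world's x, y, z in degrees, then the opening, from 0 (shut) to 1 (fully open). A call has 1 to 10 rows; each row shifts and turns the commanded pose from where the row before left it; what a row does not reach is not made up. A row lasts 1/10 s, in which the tool goes at most 50 mm and 8.59 degrees, less where a joint would pass 70% of its speed; a pose out of reach is approached as far as the arm can. A call with a gripper value outside its range is refused whole. The fingers move at their own pace and stop on an object; the grip force is fixed at half the most. Time passes only in rows, so rows that do not move let the fingers close. It gives the time, the measured TCP pose, the force, the opening and the grip force at its end, in the units of the state.
- state(): the state, without advancing time (a new reading comes with each control period).
- read_camera(name): name is "side" or "top" or "wrist"; returns the picture (384x512x3 uint8, blue, green, red); there is no depth.
- camera_info(name): a dict with "K" (3x3 intrinsics, pixels), "cam_to_world" (4x4, takes a point from camera to world coordinates). Camera axes: x right, y down, z forward; pixel columns grow to the right and rows downward; lengths in mm; the calibration is good to about 2 mm. A picture is of the moment at which its call begins: read the wrist's pose just before it. camera_info takes no time and is no camera call; for the wrist camera it gives the pose at the moment of the call.
- env.job_done(): hands the job in; it is judged then, once.
The state is a dict: "t": time; "joints": joint angles; "qvel": joint speeds; "tau": joint torques, N m; "eef_pos": TCP position; "tcp_rot": TCP orientation; "ft_force": force on the tool from outside, world axes, zero at the start; "moment": the same for the moment, N m; "opening": opening from 0.0 (shut) to 1.0 (fully open); "grip_force": force on a finger pad.
Only numpy, scipy, OpenCV 4.12 (cv2) and the standard library are available. Lean on these libraries where they do the work, as an engineer would, in place of code of your own. Each camera call takes 0.05 s, during which the arm holds its last target. There are 200 camera calls.

## Working session

There is one attempt and no reset: what is moved stays moved. The work goes in short steps, Python scripts to look and compute and a tool call to move; the robot and the scene stay as the last step left them, time stands still between calls to the robot, and variables do not carry over. Pictures are saved under pics/ and viewed, at most 10 in all, crops included, and the job is handed in when it is done.

Besides the shell and the picture viewer there is one more tool, called after "Request:" in YAML: its name, and indented under it one key for each argument. move_arm: Moves the arm, as the interface text tells. Its arguments: {"type":"object","properties":{"commands":{"type":"array"}},"required":["commands"]}

```bash
mkdir -p pics; ls; python3 - <<'E'
from cell import *
import cv2,numpy as np
print(state())
for n in("side","top"):
    im=read_camera(n);cv2.imwrite(f"pics/{n}0.png",im)
    c=camera_info(n);print(n,np.round(c["K"],1).tolist(),np.round(c["cam_to_world"],3).tolist())
    cv2.imwrite(f"pics/{n}0b.png",cv2.resize(im,(800,600),interpolation=cv2.INTER_CUBIC))
E
```

```text
pics
{'t': 0.0, 'joints': array([ 1.06639059e+00,  4.91550827e-01,  1.55945446e+00,  1.80839828e-05,
        1.09169203e+00, -1.05616053e-01]), 'qvel': array([-0.00048634,  0.00134662,  0.00103602, -0.0003441 , -0.00120833,
        0.00016482]), 'tau': array([ 1.86598190e-03, -6.12641644e+01, -2.58181769e+01,  6.93926518e-02,
        4.81499650e-02, -3.63602226e-05]), 'eef_pos': array([242.5551971 , 575.749032  , 214.06544746]), 'tcp_rot': array([-3.14049584e+00, -1.32402652e-04,  2.74279455e+00]), 'ft_force': array([-0.06917331, -0.6979728 ,  0.6854791 ]), 'moment': array([ 0.02624215, -0.00760317,  0.013655  ]), 'grip_force': 0.0, 'opening': 0.9993073195350074}
side [[371.0, 0.0, 250.1], [0.0, 371.0, 186.5], [0.0, 0.0, 1.0]] [[0.86, -0.3, 0.413, 101.493], [-0.51, -0.521, 0.684, -828.531], [0.01, -0.799, -0.601, 808.171], [0.0, 0.0, 0.0, 1.0]]
top [[346.6, 0.0, 255.5], [0.0, 346.6, 188.4], [0.0, 0.0, 1.0]] [[-0.008, -0.987, 0.162, 406.554], [-1.0, 0.01, 0.009, -17.92], [-0.01, -0.162, -0.987, 1361.496], [0.0, 0.0, 0.0, 1.0]]
```

View pics/side0b.png

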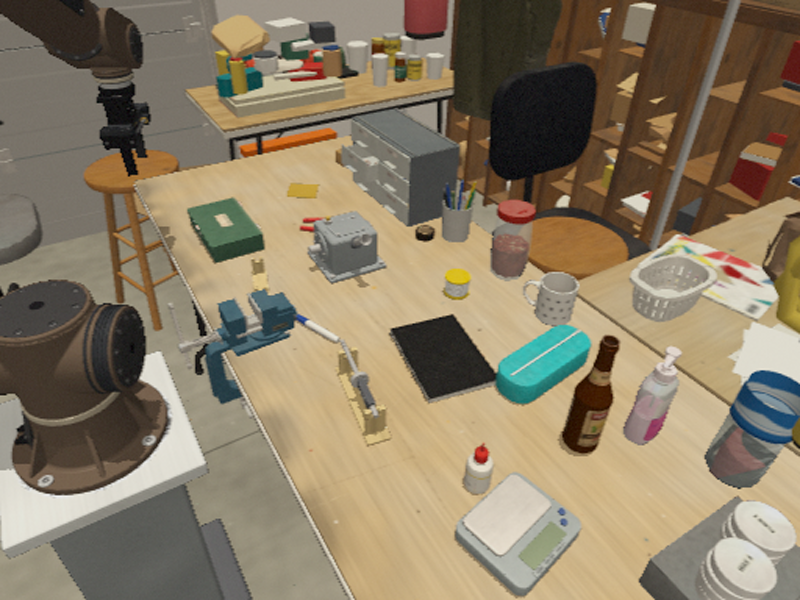

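View pics/top0b.png

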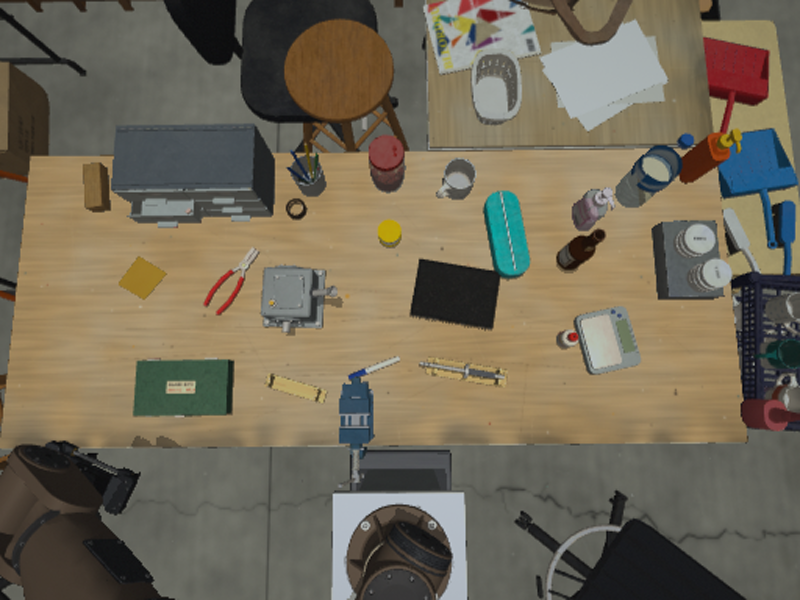

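Tube faces world −y; the rod lies in the larger cradle right of centre, handle to the right (−y), tip to the left. Enlarge the rod and gearbox in both views.

```bash
cat > h.py <<'E'
import numpy as np,cv2
from cell import *
def ray(n,uv,c=None):
    c=c or camera_info(n);M=np.array(c["cam_to_world"]);d=M[:3,:3]@np.linalg.inv(c["K"])@[uv[0],uv[1],1]
    return M[:3,3],d/np.linalg.norm(d)
def atz(n,uv,z,c=None):
    o,d=ray(n,uv,c);return o+d*(z-o[2])/d[2]
def tri(rays):
    A=0;b=0
    for o,d in rays:
        P=np.eye(3)-np.outer(d,d);A=A+P;b=b+P@o
    p=np.linalg.solve(A,b);return p,[np.linalg.norm((np.eye(3)-np.outer(d,d))@(p-o)) for o,d in rays]
def proj(c,p):
    M=np.linalg.inv(c["cam_to_world"]);q=c["K"]@(M[:3,:3]@p+M[:3,3]);return q[:2]/q[2]
E
python3 - <<'E'
from h import *
t=cv2.imread("pics/top0.png");s=cv2.imread("pics/side0.png")
def crop(im,x,y,w,h,k):return cv2.resize(im[y:y+h,x:x+w],None,fx=k,fy=k,interpolation=cv2.INTER_CUBIC)
a=np.hstack([crop(t,160,160,66,60,6),crop(t,262,215,66,60,6)])
b=np.hstack([crop(s,180,120,80,56,5),crop(s,205,215,78,72,5)[:280]]) 
b=crop(s,180,130,66,40,6);c=crop(s,205,217,66,40,6)
cv2.imwrite("pics/c1.png",np.vstack([a,np.hstack([b,c])]))
for n,uv,z in [("top",(490/1.5625,374/1.5625),52),("top",(425/1.5625,365/1.5625),52),("top",(340/1.5625,292/1.5625),125),("top",(455/1.5625,294/1.5625),16)]:print(atz(n,uv,z).round())
E
```

```text
[ 427. -222.   52.]
[449. -67.  52.]
[617. 130. 125.]
[ 627. -146.   16.]
```

View pics/c1.png

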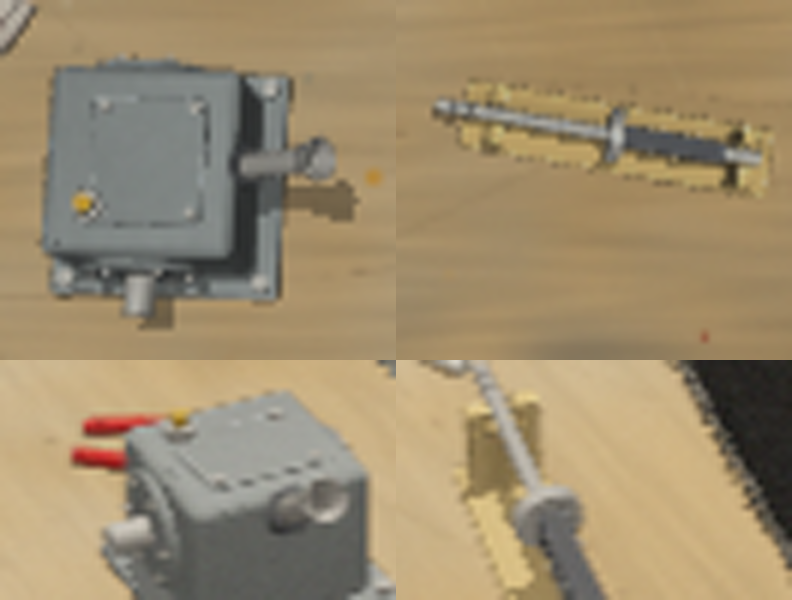

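```bash
python3 - <<'E'
from h import *
T=camera_info("top")
off=lambda x,y,a,b,cx,cy:(a+(x-cx)/6-.4,b+(y-cy)/6-.4)
m=tri([ray("top",off(323,158,160,160,0,0)),ray("side",off(329,500,180,130,0,360))]);print("mouth",m)
c=tri([ray("top",off(616,136,262,215,396,0)),ray("side",off(547,510,205,217,396,360))]);print("collar",c)
tip=atz("top",off(435,108,262,215,396,0),52);print("tip",tip)
end=atz("top",off(762,158,262,215,396,0),52);print("stub end",end, np.linalg.norm(tip-end))
d=tip-end;d/=np.linalg.norm(d);print("dir",d,np.degrees(np.arctan2(d[1],d[0])),"grip",tip-150*d,"collar",tip-110*d)
for uv in [(417,260),(499,270),(493,328),(411,316)]:print(atz("top",np.array(uv)/1.5625,16).round())
# foot plate corners right: (290,75),(280,298) z=10 ; tube yaw
print(atz("top",off(290,78,160,160,0,0),10),atz("top",off(280,298,160,160,0,0),10))
for p in [(55,72),(240,72),(237,255),(47,250)]:print(atz("top",off(*p,160,160,0,0),102).round())
E
```

```text
mouth (array([621.79980804, 144.7713242 , 124.4461519 ]), [np.float64(1.6866974158982835), np.float64(1.6866974158983048)])
collar (array([ 436.0507376 , -164.76736568,   55.57366236]), [np.float64(1.4087287381613298), np.float64(1.4087287381612654)])
tip [453.14135603 -52.15578057  52.        ]
stub end [ 420.50630313 -254.8257745    52.        ] 205.2807178397814
dir [0.15897768 0.98728218 0.        ] 80.85243771811258 grip [ 429.29470357 -200.24810706   52.        ] collar [ 435.6538109 -160.75682     52.       ]
[716. -52.  16.]
[ 687. -259.   16.]
[ 540. -239.   16.]
[572. -35.  16.]
[694.18051007 183.11937545  10.        ] [547.52638944 187.64232443  10.        ]
[680. 315. 102.]
[679. 201. 102.]
[565. 200. 102.]
[569. 317. 102.]
```

Top: mouth at (214,186), collar (299,237), tip (268.5,233). Now go near the tube for a wrist view.

Request:
move_arm:
  commands:
    - [[2.4,-4,0.9],[0,0,-7.6],1]
    - [[2.4,-4,0.9],[0,0,-7.6],1]
    - [[2.4,-4,0.9],[0,0,-7.6],1]
    - [[2.4,-4,0.9],[0,0,-7.6],1]
    - [[2.4,-4,0.9],[0,0,-7.6],1]
    - [[2.4,-4,0.9],[0,0,-7.6],1]
    - [[2.4,-4,0.9],[0,0,-7.6],1]
    - [[2.4,-4,0.9],[0,0,-7.6],1]
    - [[2.4,-4,0.9],[0,0,-7.6],1]
    - [[2.4,-4,0.9],[0,0,-7.6],1]

```text
t: 1.1
eef_pos: [483.2, 174.2, 305.0]
tcp_rot: [-3.141, 0.0, 1.411]
ft_force: [0.0, 0.9, -0.3]
opening: 1.004
grip_force: 0.0
```

Request:
move_arm:
  commands:
    - [[2.4,-4,0.9],[0,0,0],1]
    - [[2.4,-4,0.9],[0,0,0],1]
    - [[0,0,0],[0,0,0],1]
    - [[0,0,0],[0,0,0],1]
    - [[0,0,0],[0,0,0],1]

```text
t: 1.6
eef_pos: [530.1, 96.6, 322.3]
tcp_rot: [-3.141, -0.0, 1.417]
ft_force: [-0.1, -0.1, 0.8]
opening: 1.004
grip_force: 0.0
```

```bash
python3 - <<'E'
from h import *
s=state();c=camera_info("wrist")
print(s["t"],s["eef_pos"],s["tcp_rot"],s["joints"]);print(np.round(c["K"],1).tolist(),np.round(c["cam_to_world"],3).tolist())
for p in [(621,145,125),(436,-161,52),(453,-52,52),(429,-200,52)]:print(proj(c,np.array(p)))
E
```

```text
1.6 [530.07603116  96.63526689 322.27767651] [-3.14072004e+00 -2.64463301e-06  1.41682427e+00] [5.76167939e-02 2.71502034e-01 1.61309586e+00 1.95333135e-04
 1.25784736e+00 2.11528630e-01]
[[305.7, 0.0, 257.7], [0.0, 305.7, 194.6], [0.0, 0.0, 1.0]] [[0.988, -0.147, -0.043, 543.479], [-0.153, -0.948, -0.278, 175.972], [0.0, 0.281, -0.96, 492.057], [0.0, 0.0, 0.0, 1.0]]
[327.23387753 121.62888024]
[225.61264011 318.74651449]
[223.64763056 260.52815209]
[225.74117457 337.99216963]
```

```bash
python3 - <<'E'
from h import *
import pickle
c=camera_info("wrist");im=read_camera("wrist");pickle.dump((c,im),open("w1.pkl","wb"))
k=lambda x,y,w,h:cv2.resize(im[y:y+h,x:x+w],(400,600*400//400),interpolation=cv2.INTER_CUBIC)
a=k(290,60,100,150);b=k(185,240,96,144)
cv2.imwrite("pics/w1.png",np.hstack([a,b]))
E
```

```text
(no output)
```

View pics/w1.png

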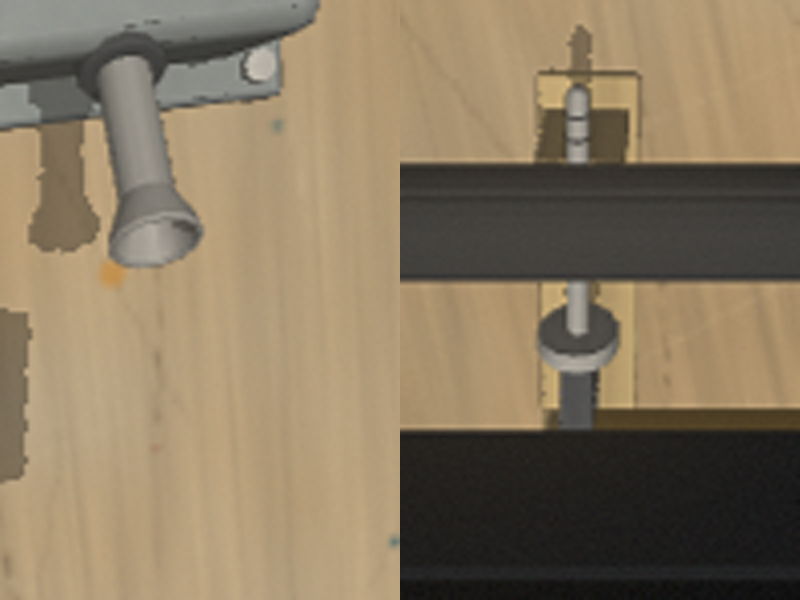

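Request:
move_arm:
  commands:
    - [[2.75,-1.7,-1.8],[0,0,0],1]
    - [[2.75,-1.7,-1.8],[0,0,0],1]
    - [[2.75,-1.7,-1.8],[0,0,0],1]
    - [[2.75,-1.7,-1.8],[0,0,0],1]
    - [[0,0,0],[0,0,0],1]
    - [[0,0,0],[0,0,0],1]
    - [[0,0,0],[0,0,0],1]

```text
t: 2.35
eef_pos: [640.1, 29.3, 251.4]
tcp_rot: [3.141, -0.0, 1.418]
ft_force: [0.2, 0.5, -0.9]
opening: 0.999
grip_force: 0.0
```

```bash
python3 - <<'E'
from h import *
import pickle
c=camera_info("wrist");im=read_camera("wrist");pickle.dump((c,im),open("w2.pkl","wb"));print(state()["eef_pos"],proj(c,np.array([621,145,125.])))
E
```

```text
[640.13771979  29.16371073 251.74235465] [215.77822246  69.08110007]
```

Request:
move_arm:
  commands:
    - [[-3,-3.3,-1],[0,0,0],1]
    - [[-3,-3.3,-1],[0,0,0],1]
    - [[-3,-3.3,-1.4],[0,0,0],1]
    - [[-3,-3.3,-1.4],[0,0,0],1]
    - [[-3,-3.3,-1.4],[0,0,0],1]
    - [[-3,-3.3,-1.4],[0,0,0],1]
    - [[-3,-3.3,-1.4],[0,0,0],1]
    - [[0,0,0],[0,0,0],1]
    - [[0,0,0],[0,0,0],1]
    - [[0,0,0],[0,0,0],1]

```text
t: 3.4
eef_pos: [431.5, -202.4, 161.6]
tcp_rot: [3.14, 0.001, 1.417]
ft_force: [0.8, 0.4, 0.0]
opening: 1.003
grip_force: 0.0
```

```bash
python3 - <<'E'
from h import *
import pickle
c=camera_info("wrist");im=read_camera("wrist");pickle.dump((c,im),open("w3.pkl","wb"));s=state();print(s["eef_pos"],s["tcp_rot"])
for p in [(436,-161,52),(453,-52,52),(429,-200,52)]:print(proj(c,np.array(p)))
c2,i2=pickle.load(open("w2.pkl","rb"));u,v=proj(c2,np.array([621,145,125.])).astype(int);y0=max(v-60,0);x0=u-50;print(x0,y0)
a=cv2.resize(i2[y0:y0+150,x0:x0+100],(400,600),interpolation=cv2.INTER_CUBIC)
u,v=proj(c,np.array([436,-161,52.])).astype(int);x1=u-60;y1=max(0,v-140);print(x1,y1)
b=cv2.resize(im[y1:y1+180,x1:x1+120],(400,600),interpolation=cv2.INTER_CUBIC)
cv2.imwrite("pics/w2.png",np.hstack([a,b]))
E
```

```text
[ 431.60920989 -202.15089643  161.44344348] [3.13996504e+00 5.62970059e-04 1.41799347e+00]
[254.09793438 149.29458264]
[253.85308293  13.08480089]
[253.21804167 191.07551056]
165 9
194 9
```

View pics/w2.png

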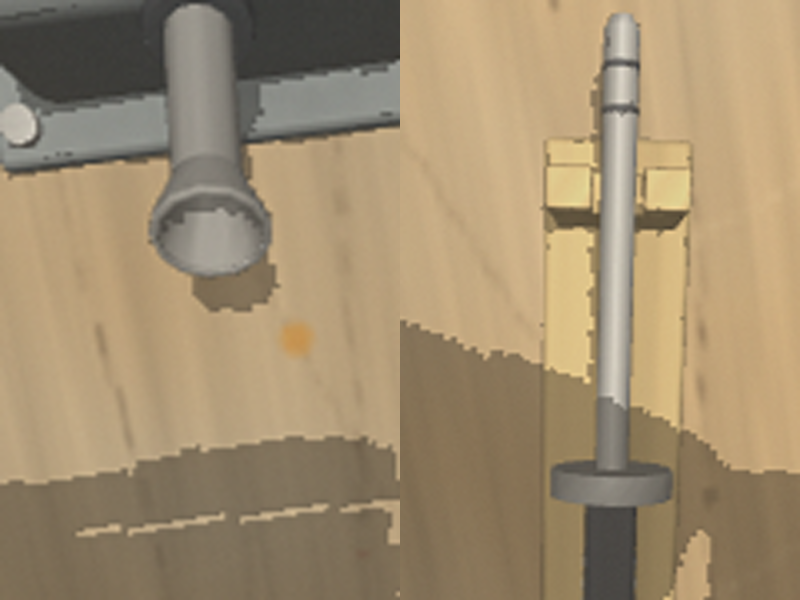

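```bash
python3 - <<'E'
from h import *
import pickle
c1,_=pickle.load(open("w1.pkl","rb"));c2,_=pickle.load(open("w2.pkl","rb"));c3,_=pickle.load(open("w3.pkl","rb"))
p1=lambda x,y:(290+x/4-.4,60+y/4-.4);p2=lambda x,y:(165+x/4-.4,9+y/4-.4)
q1=lambda x,y:(185+(x-400)/4.1667-.4,240+y/4.1667-.4);q3=lambda x,y:(194+(x-400)/3.3333-.4,9+y/3.3333-.4)
R1=ray(0,p1(156,238),c1);R2=ray(0,p2(210.5,231),c2)
S=[ray("top",(213.4,185.9)),ray("side",(234.4,152.9))]
print("mouth w",tri([R1,R2]),"all",tri([R1,R2]+S))
def n(f,a,b,c):
    v=np.cross(ray(0,f(*a),c)[1],ray(0,f(*b),c)[1]);return v/np.linalg.norm(v)
d=np.cross(n(p1,(130,80),(156,238),c1),n(p2,(201.5,100),(210.5,231),c2));d/=np.linalg.norm(d);d*=np.sign(d[2]);print("axis",d,"elev",np.degrees(np.arcsin(d[2])),"yaw",np.degrees(np.arctan2(d[1],d[0])))
for el in [(n(p1,(130,80),(146,170),c1)),n(p1,(130,80),(156,238),c1),n(p2,(201.5,100),(206,150),c2),n(p2,(201.5,100),(210.5,231),c2)]:
    # solve yaw with elev 35
    ys=np.radians(np.arange(-130,-50,.05));D=np.c_[np.cos(.6109)*np.cos(ys),np.cos(.6109)*np.sin(ys),0*ys+np.sin(.6109)];print("yaw35",np.degrees(ys[np.argmin(abs(D@el))]))
tip=[ray(0,q1(577,85),c1),ray(0,q3(621,13),c3),ray("top",(268.1,232.6))];col=[ray(0,q1(578,335),c1),ray(0,q3(612,474),c3),ray("top",(298.3,237.3)),ray("side",(229.8,241.6))]
t=tri(tip[:2]);k=tri(col[:2]);print("tip",t,"col",k);print(tri(tip),tri(col))
t2=atz(0,q3(621,13),52,c3);k2=atz(0,q3(612,474),52,c3);print(t2,k2,np.linalg.norm(t2-k2),np.degrees(np.arctan2(*(t2-k2)[1::-1])))
E
```

```text
mouth w (array([622.80745433, 147.35206768, 124.42011708]), [np.float64(0.2728875468255886), np.float64(0.27288754682574906)]) all (array([622.67000243, 146.64589196, 123.12228512]), [np.float64(1.0077863680063366), np.float64(0.6525190395850482), np.float64(2.2118468612273112), np.float64(1.7177471157863469)])
axis [-0.04050145 -0.86070025  0.50749849] elev 30.497348271018456 yaw -92.69414567541276
yaw35 -93.29999999999166
yaw35 -94.04999999999183
yaw35 -90.79999999999109
yaw35 -91.94999999999135
tip (array([458.20177213, -52.22401917,  51.2583548 ]), [np.float64(0.2683394243004056), np.float64(0.26833942430055213)]) col (array([ 438.7228473 , -162.58434085,   53.69816444]), [np.float64(0.10531369717852344), np.float64(0.105313697178529)])
(array([456.48066943, -52.33484478,  50.19751744]), [np.float64(1.8459272221430556), np.float64(1.5744560432220416), np.float64(3.27565135973032)]) (array([ 437.56790637, -163.52570794,   53.05341168]), [np.float64(1.0834481032740302), np.float64(1.358526919023452), np.float64(3.0775686383860084), np.float64(0.9380188058753531)])
[457.91039247 -52.32905193  52.        ] [ 438.58788789 -162.79255398   52.        ] 112.14073509608576 80.07808686011997
```

Request:
move_arm:
  commands:
    - [[0.01,0,-4],[0,0,-1.1],1]
    - [[0,0,-4],[0,0,0],1]
    - [[0,0,-3.05],[0,0,0],1]
    - [[0,0,-2],[0,0,0],1]
    - [[0,0,0],[0,0,0],1]
    - [[0,0,0],[0,0,0],0.4]
    - [[0,0,0],[0,0,0],0]
    - [[0,0,0],[0,0,0],0]
    - [[0,0,0],[0,0,0],0]
    - [[0,0,0],[0,0,0],0]

```text
t: 4.45
eef_pos: [431.0, -203.1, 30.7]
tcp_rot: [3.141, 0.0, 1.397]
ft_force: [0.1, -0.2, 0.3]
opening: 0.639
grip_force: 0.0
```

Request:
move_arm:
  commands:
    - [[0,0,0],[0,0,0],0]
    - [[0,0,0],[0,0,0],0]
    - [[0,0,0],[0,0,0],0]
    - [[0,0,0],[0,0,0],0]

```text
t: 4.85
eef_pos: [430.8, -203.0, 30.1]
tcp_rot: [3.142, -0.0, 1.397]
ft_force: [0.6, 0.8, -0.1]
opening: 0.296
grip_force: 0.0
```

Request:
move_arm:
  commands:
    - [[0,0,0],[0,0,0],0]
    - [[0,0,0],[0,0,0],0]
    - [[0,0,0],[0,0,0],0]
    - [[0,0,0],[0,0,0],0]
    - [[0,0,0],[0,0,0],0]

```text
t: 5.35
eef_pos: [430.7, -203.0, 30.1]
tcp_rot: [-3.142, -0.0, 1.397]
ft_force: [0.1, 0.1, -0.3]
opening: 0.146
grip_force: 30.0
```

Request:
move_arm:
  commands:
    - [[0,0,1],[0,0,0],0]
    - [[0,0,1.5],[0,0,0],0]
    - [[0,0,2],[0,0,0],0]
    - [[0,0,3],[0,0,0],0]
    - [[0,0,3],[0,0,0],0]
    - [[0,0,3],[0,0,0],0]
    - [[0,0,3],[0,0,0],0]
    - [[0,0,2],[0,0,0],0]
    - [[0,0,0],[0,0,0],0]
    - [[0,0,0],[0,0,0],0]

```text
t: 6.35
eef_pos: [430.5, -202.8, 215.2]
tcp_rot: [3.141, 0.0, 1.397]
ft_force: [0.7, -0.1, -1.4]
opening: 0.148
grip_force: 30.0
```

```bash
python3 - <<'E'
from h import *
import pickle
from scipy.spatial.transform import Rotation as R
s=state();c=camera_info("wrist");im=read_camera("wrist");pickle.dump((c,im,s),open("w4.pkl","wb"))
print(s)
Rt=R.from_euler("xyz",s["tcp_rot"])
for q in [(41,0,-22),(151,0,-22)]:
    w=s["eef_pos"]+Rt.apply(q);print(w,proj(c,w))
cv2.imwrite("pics/w4.png",cv2.resize(im[0:180,190:330],None,fx=3.33,fy=3.33,interpolation=cv2.INTER_CUBIC))
# goals
m=np.array([622.8,147.4,124.5]);y=np.radians(87.5);e=np.radians(35)
r=np.array([np.cos(y)*np.cos(e),np.sin(y)*np.cos(e),-np.sin(e)]);ty=np.cross([0,0,-1],[np.cos(y),np.sin(y),0]);G=np.c_[r,ty,np.cross(r,ty)];Rg=R.from_matrix(G)
print("rotvec deg",np.degrees((Rg*Rt.inv()).as_rotvec()),"rpy",Rg.as_euler("xyz"))
for out in (140,100,0):
    g=m-r*out-Rg.apply((41,0,-22));print(out,g,(g-s["eef_pos"])/10)
E
```

```text
{'t': 6.35, 'joints': array([-5.79203549e-01,  2.78958594e-01,  1.91147710e+00,  6.83000719e-06,
        9.50634207e-01, -4.05610292e-01]), 'qvel': array([-0.0015805 ,  0.02581519,  0.0168791 ,  0.00126237, -0.00458521,
        0.0003126 ]), 'tau': array([ 5.50615601e-02, -4.62809229e+01, -2.45635325e+01,  8.57933192e-02,
        1.87932020e-01,  1.24146780e-03]), 'eef_pos': array([ 430.48572815, -202.80599668,  215.17795078]), 'tcp_rot': array([3.14111012e+00, 2.01159402e-04, 1.39719905e+00]), 'ft_force': array([ 0.69935196, -0.05518664, -1.40165746]), 'moment': array([-0.12263052,  0.10886337,  0.04961074]), 'grip_force': 29.999339282512665, 'opening': 0.14841209350879597}
[ 437.55782945 -162.41604324  237.16970024] [255.58239966 187.15377784]
[456.5577621  -54.06936784 237.1475727 ] [255.11234707 -79.31514124]
rotvec deg [-34.80320472   3.82205261   7.20496216] rpy [3.14159265 0.61086524 1.5271631 ]
140 [615.78228607 -13.33207455 210.29599001] [18.52965579 18.94739221 -0.48819608]
100 [617.21152248  19.40282117 187.35293255] [18.67257943 22.22088178 -2.78250182]
0 [620.78461352 101.24006047 129.99528892] [19.02988854 30.40460572 -8.51826619]
```

View pics/w4.png

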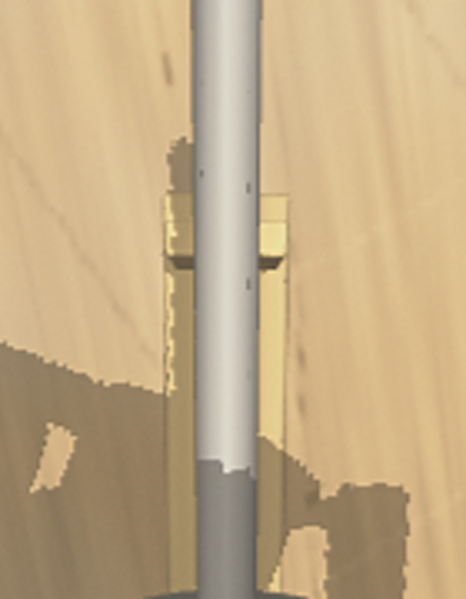

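Request:
move_arm:
  commands:
    - [[3.7,0,0.6],[-3.48,0.38,0.72],0]
    - [[3.7,0,0.6],[-3.48,0.38,0.72],0]
    - [[3.7,0,0.6],[-3.48,0.38,0.72],0]
    - [[3.7,0,0.6],[-3.48,0.38,0.72],0]
    - [[3.6,0,0.6],[-3.48,0.38,0.72],0]
    - [[0,3.7,0],[-3.48,0.38,0.72],0]
    - [[0,3.8,0],[-3.48,0.38,0.72],0]
    - [[0,3.8,0],[-3.48,0.38,0.72],0]
    - [[0,3.8,0],[-3.48,0.38,0.72],0]
    - [[0,3.8,0],[-3.48,0.38,0.72],0]

```text
t: 7.4
eef_pos: [614.3, -12.5, 243.6]
tcp_rot: [-3.139, 0.613, 1.529]
ft_force: [1.4, -0.4, -0.9]
opening: 0.146
grip_force: 30.0
```

Request:
move_arm:
  commands:
    - [[0,0,-1.5],[0,0,0],0]
    - [[0,0,-2],[0,0,0],0]
    - [[0,0,0],[0,0,0],0]
    - [[0,0,0],[0,0,0],0]
    - [[0,0,0],[0,0,0],0]
    - [[0,0,0],[0,0,0],0]

```text
t: 8.0
eef_pos: [615.0, -14.6, 210.9]
tcp_rot: [3.14, 0.61, 1.525]
ft_force: [-0.4, -0.4, -0.6]
opening: 0.145
grip_force: 30.0
```

```bash
cat > g.py <<'E'
from h import *
from scipy.spatial.transform import Rotation as R
m=np.array([621.8,147.4,124.5]);y=np.radians(87.5);e=np.radians(35);off=(42,0,-22)
r=np.array([np.cos(y)*np.cos(e),np.sin(y)*np.cos(e),-np.sin(e)]);ty=np.cross([0,0,-1],[np.cos(y),np.sin(y),0]);Rg=R.from_matrix(np.c_[r,ty,np.cross(r,ty)])
s=state();Rt=R.from_euler("xyz",s["tcp_rot"])
E
python3 - <<'E'
from g import *
print(s["eef_pos"],s["tcp_rot"],s["ft_force"],s["joints"].round(2),s["opening"])
print("rotvec deg",np.degrees((Rg*Rt.inv()).as_rotvec()))
for out in (140,100,0):
    g=m-r*out-Rg.apply(off);print(out,g,(g-s["eef_pos"])/10)
for n in("top","side"):cv2.imwrite(f"pics/{n}1.png",read_camera(n))
c=camera_info("wrist");im=read_camera("wrist");t=cv2.imread("pics/top1.png");d=cv2.imread("pics/side1.png")
f=lambda a,x,y,w,h,W,H:cv2.resize(a[y:y+h,x:x+w],(W,H),interpolation=cv2.INTER_CUBIC)
L=np.vstack([f(t,190,150,80,60,400,300),f(d,200,130,80,60,400,300)])
cv2.imwrite("pics/m5.png",np.hstack([L,f(im,160,0,200,300,400,600)]))
E
```

```text
[614.97215776 -14.55083914 210.87002467] [3.14017092 0.61028736 1.52530133] [-0.42630018 -0.42741254 -0.64070101] [ 0.12  0.56  1.58 -0.65  1.19  0.47] 0.14517475143206368
rotvec deg [-0.03010389  0.06814964  0.05996748]
140 [614.74655516 -14.15044695 210.86956644] [-2.25602599e-02  4.00392198e-02 -4.58232784e-05]
100 [616.17579157  18.58444878 187.92650899] [ 0.12036338  3.31352879 -2.29435157]
0 [619.74888261 100.42168808 130.56886535] [ 0.47767248 11.49725272 -8.03011593]
```

View pics/m5.png

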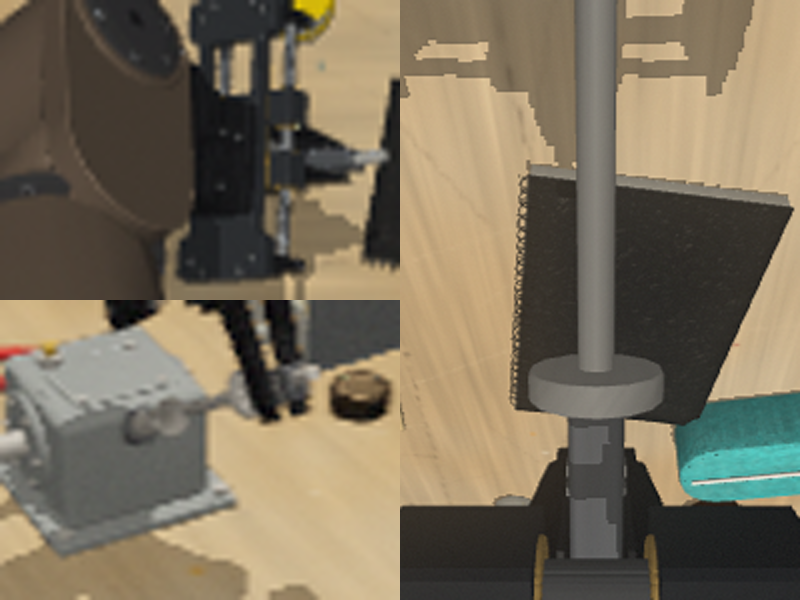

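Side view: rod tip points into the mouth. The wrist view shows the rod unslipped in the gripper (collar at row ~184). Insert along the axis.

Request:
move_arm:
  commands:
    - [[0.02,0.85,-0.57],[0,0,0],0]
    - [[0.04,0.82,-0.57],[0,0,0],0]
    - [[0.04,0.82,-0.57],[0,0,0],0]
    - [[0.04,0.82,-0.57],[0,0,0],0]
    - [[0.04,0.82,-0.57],[0,0,0],0]
    - [[0,0,0],[0,0,0],0]
    - [[0,0,0],[0,0,0],0]

```text
t: 8.85
eef_pos: [616.6, 27.5, 181.5]
tcp_rot: [-3.141, 0.611, 1.528]
ft_force: [0.7, -0.8, 0.2]
opening: 0.144
grip_force: 30.0
```

Request:
move_arm:
  commands:
    - [[0.04,0.82,-0.57],[0,0,0],0]
    - [[0.04,0.82,-0.57],[0,0,0],0]
    - [[0.04,0.82,-0.57],[0,0,0],0]
    - [[0.04,0.82,-0.57],[0,0,0],0]
    - [[0,0,0],[0,0,0],0]
    - [[0,0,0],[0,0,0],0]

```text
t: 9.45
eef_pos: [618.2, 60.4, 158.6]
tcp_rot: [-3.141, 0.611, 1.528]
ft_force: [0.6, 0.3, -1.5]
opening: 0.148
grip_force: 30.0
```

Little force with the tip 60 mm in. On, 3.5 cm.

Request:
move_arm:
  commands:
    - [[0.04,0.82,-0.57],[0,0,0],0]
    - [[0.04,0.82,-0.57],[0,0,0],0]
    - [[0.04,0.82,-0.57],[0,0,0],0]
    - [[0.02,0.41,-0.29],[0,0,0],0]
    - [[0,0,0],[0,0,0],0]
    - [[0,0,0],[0,0,0],0]

```text
t: 10.05
eef_pos: [619.6, 88.9, 138.8]
tcp_rot: [-3.142, 0.611, 1.527]
ft_force: [-0.1, -1.1, -1.3]
opening: 0.144
grip_force: 30.0
```

Nearly home (about 14 mm left by estimate); finish in small steps, watching force.

Request:
move_arm:
  commands:
    - [[0.02,0.41,-0.29],[0,0,0],0]
    - [[0.02,0.33,-0.23],[0,0,0],0]
    - [[0,0.16,-0.11],[0,0,0],0]
    - [[0,0,0],[0,0,0],0]

```text
t: 10.45
eef_pos: [619.9, 98.0, 132.3]
tcp_rot: [-3.141, 0.611, 1.527]
ft_force: [0.3, 0.4, -0.9]
opening: 0.148
grip_force: 30.0
```

Request:
move_arm:
  commands:
    - [[0,0.12,-0.09],[0,0,0],0]
    - [[0,0.12,-0.09],[0,0,0],0]
    - [[0,0,0],[0,0,0],0]

```text
t: 10.75
eef_pos: [620.1, 99.0, 131.8]
tcp_rot: [3.141, 0.613, 1.526]
ft_force: [-0.8, -7.8, 5.1]
opening: 0.142
grip_force: 30.0
```

Collar has met the mouth (≈9 N along the axis). Press slightly more, hold, and check with force.

Request:
move_arm:
  commands:
    - [[0,0.08,-0.06],[0,0,0],0]
    - [[0,0,0],[0,0,0],0]
    - [[0,0,0],[0,0,0],0]
    - [[0,0,0],[0,0,0],0]
    - [[0,0,0],[0,0,0],0]

```text
t: 11.25
eef_pos: [620.0, 99.0, 131.8]
tcp_rot: [3.141, 0.614, 1.526]
ft_force: [-2.0, -10.4, 8.2]
opening: 0.149
grip_force: 30.0
```

```bash
python3 - <<'E'
from g import *
print(s["eef_pos"],s["ft_force"],s["moment"],"collar est",s["eef_pos"]+Rt.apply(off)-m)
c=camera_info("wrist");im=read_camera("wrist")
cv2.imwrite("pics/w6.png",cv2.resize(im[60:260,170:350],None,fx=3,fy=3,interpolation=cv2.INTER_CUBIC))
E
```

```text
[620.0340374   99.02398529 131.76807232] [ -1.96380629 -10.41171041   8.18393441] [-1.95680742  0.38998835 -0.04297551] collar est [ 0.35051004 -1.42148216  1.03971653]
```

View pics/w6.png

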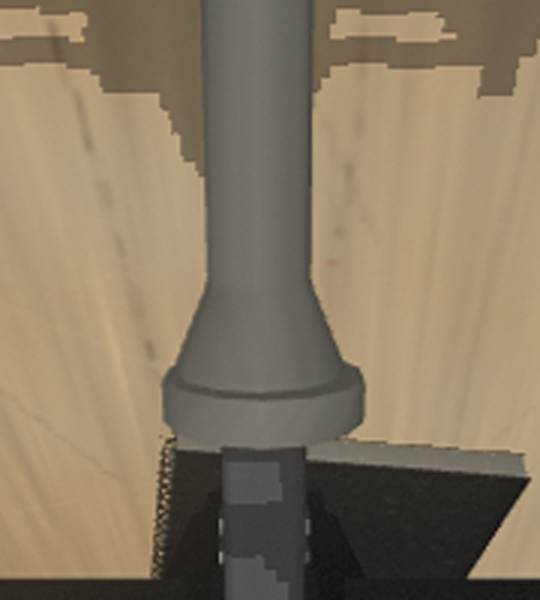

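Collar seated flush and centred on the mouth. Draw it out along the axis, 145 mm.

Request:
move_arm:
  commands:
    - [[-0.03,-0.66,0.46],[0,0,0],0]
    - [[-0.05,-1.23,0.86],[0,0,0],0]
    - [[-0.05,-1.23,0.86],[0,0,0],0]
    - [[-0.05,-1.23,0.86],[0,0,0],0]
    - [[-0.05,-1.23,0.86],[0,0,0],0]
    - [[-0.05,-1.23,0.86],[0,0,0],0]
    - [[-0.05,-1.23,0.86],[0,0,0],0]
    - [[-0.05,-1.23,0.86],[0,0,0],0]
    - [[-0.05,-1.23,0.86],[0,0,0],0]
    - [[-0.05,-1.23,0.86],[0,0,0],0]

```text
t: 12.3
eef_pos: [615.1, -17.4, 212.9]
tcp_rot: [3.142, 0.611, 1.527]
ft_force: [0.7, 0.5, -1.1]
opening: 0.145
grip_force: 30.0
```

Request:
move_arm:
  commands:
    - [[-0.05,-1.23,0.86],[0,0,0],0]
    - [[0,0,0],[0,0,0],0]
    - [[0,0,0],[0,0,0],0]
    - [[0,0,0],[0,0,0],0]

```text
t: 12.7
eef_pos: [614.6, -28.2, 220.3]
tcp_rot: [-3.141, 0.61, 1.528]
ft_force: [0.3, 0.1, -0.0]
opening: 0.146
grip_force: 30.0
```

```bash
python3 - <<'E'
from g import *
print(s["eef_pos"],s["ft_force"],s["opening"]); p=s["eef_pos"]+Rt.apply(off);print("collar out",-(p-m)@r)
# level goal: yaw 82, tip at (628,-146) axis z 100
y=np.radians(82);d=np.array([np.cos(y),np.sin(y),0]);ty=np.cross([0,0,-1],d);R2=R.from_matrix(np.c_[d,ty,[0,0,-1]])
g=np.array([628,-146,100])-R2.apply((152,0,-22));print(g,(g-s["eef_pos"])/10,np.degrees((R2*Rt.inv()).as_rotvec()))
E
```

```text
[614.59012013 -28.24687602 220.3467426 ] [ 0.27977756  0.0729957  -0.01585934] 0.1457895898064043
collar out 156.98617972278893
[ 606.84568865 -296.52074645   78.        ] [ -0.77444315 -26.82738704 -14.23467426] [34.84171691 -3.22692931 -5.33929384]
```

Request:
move_arm:
  commands:
    - [[-0.07,-2.7,0],[3.48,-0.32,-0.53],0]
    - [[-0.08,-2.7,0],[3.48,-0.32,-0.53],0]
    - [[-0.08,-2.7,0],[3.48,-0.32,-0.53],0]
    - [[-0.08,-2.7,0],[3.48,-0.32,-0.53],0]
    - [[-0.08,-2.7,0],[3.48,-0.32,-0.53],0]
    - [[-0.08,-2.7,0],[3.48,-0.32,-0.53],0]
    - [[-0.08,-2.7,0],[3.48,-0.32,-0.53],0]
    - [[-0.08,-2.7,0],[3.48,-0.32,-0.53],0]
    - [[-0.08,-2.7,0],[3.48,-0.32,-0.53],0]
    - [[-0.08,-2.6,0],[3.48,-0.32,-0.53],0]

```text
t: 13.7
eef_pos: [606.9, -298.2, 220.4]
tcp_rot: [-3.141, -0.002, 1.432]
ft_force: [-0.3, -0.4, -2.8]
opening: 0.14
grip_force: 30.0
```

Request:
move_arm:
  commands:
    - [[0,0,-2],[0,0,0],0]
    - [[0,0,-2.5],[0,0,0],0]
    - [[0,0,-2.5],[0,0,0],0]
    - [[0,0,-2.5],[0,0,0],0]
    - [[0,0,-2.5],[0,0,0],0]
    - [[0,0,-1.5],[0,0,0],0]
    - [[0,0,-0.7],[0,0,0],0]
    - [[0,0,0],[0,0,0],0]
    - [[0,0,0],[0,0,0],0]
    - [[0,0,0],[0,0,0],0]

```text
t: 14.7
eef_pos: [607.3, -297.8, 80.0]
tcp_rot: [3.14, 0.002, 1.431]
ft_force: [-0.3, -0.0, -0.9]
opening: 0.147
grip_force: 30.0
```

```bash
python3 - <<'E'
from g import *
print(s["t"],s["eef_pos"],s["tcp_rot"],s["ft_force"],s["qvel"].round(3),"tip",s["eef_pos"]+Rt.apply((152,0,-22)))
im=read_camera("side");cv2.imwrite("pics/s7.png",cv2.resize(im[150:320,180:400],None,fx=3.5,fy=3.5,interpolation=cv2.INTER_CUBIC))
E
```

```text
14.7 [ 607.26374401 -297.84740027   79.96825781] [3.13982708e+00 1.58317754e-03 1.43146691e+00] [-0.25836293 -0.04166834 -0.89122585] [ 0.    -0.002  0.003  0.    -0.003 -0.   ] tip [ 628.33970613 -147.2806812   101.72755306]
```

View pics/s7.png

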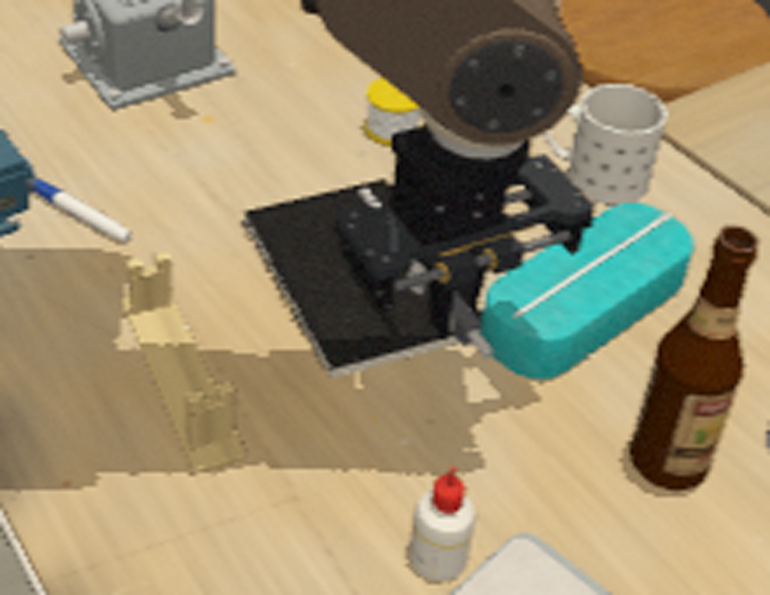

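```bash
python3 - <<'E'
from h import *
print(proj(camera_info("side"),np.array([628.3,-147.3,101.7])),"seen ~",180+364/3.5,150+190/3.5)
print(env.job_done())
E
```

```text
[282.97175883 203.81586983] seen ~ 284.0 204.28571428571428
the job is handed in; nothing more can be done
None
```

The rod went fully home in the guide tube, with the collar seen flush on the mouth. It was then drawn out and is held level about 85 mm above the notebook, tip over the cover; the job is handed in, but no verdict came back.

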